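# Set the eccentric roller of a strip guide with a step gauge

### The job

Set the strip guide: turn its eccentric bolt until the gap between the roller and the fence takes the thin end of the step gauge (12 mm) but not its thick part (16 mm). Then lay the gauge on the guide's bed at the open end, flat back against the fence and thin end towards the roller, and slide the thin end through the gap until the step comes up to the roller. Leave the gauge lying there and let go; leave everything else where it is.

Things in the scene. Friction and masses are not known exactly. Their poses are not given: they have to be found in the camera images.
- guide: Fixed steel strip guide. Bed 100 (x) by 240 mm (y), 8 mm thick; origin at its underside on the strip's run, z up; strip runs along y. Fence bar along the whole +x side, x = 20 (inner face) to 35 mm, top 18 mm above bench. Bolt axis at x = -9, y = -40 mm. Open feeding end: +y (bed to y = +120 mm). At the other end (y = -96 to -118) a low 18 mm high block fills x = -56 to -4 mm.
- eccentric (a joint): Bolt angle (rad), counter-clockwise from above, range +-2.6, stays where left (friction 0.15 N m). Its roller, a steel disc 30 mm across, 8 to 20 mm above bench, turns with it, centre 6 mm off the axis; at 0 the offset points at the fence (guide +x). Gap roller to fence = 8 + 6 x (1 - cos angle) mm: 8 at 0, 14 at +-1.57. Starts too narrow, -0.7 to 0.7.
- bolt_head (a point): Point to grip on the bolt's axis, 44 mm above the bench, in the bolt's brass bar head: an upright plate 10 mm thick, 30 mm long, 26 to 56 mm above the bench. Turns with the bolt: x across the plate's thickness (the roller's offset direction), y along the plate.
- roller_mid (a point): Centre of the roller disc, 14 mm above the bench. Moves as the bolt turns; gap to the fence = 5 mm minus its x in the guide's frame.
- gauge: Loose aluminium gauge, 120 mm long, 12 high, about 0.12 kg. Origin: underside, below the grip plate; x towards the thin end, z up. Thick part x -25 to 45, y -8 to 8 mm. Thin end x 45 to 95, y -4 to 8, tip rounded. Side y = +8 is the flat back end to end; the 4 mm step is on the -y side. Laid in the guide, x points along the guide's -y.
- grip (a point): Point to grip in the gauge's upright grip plate, 40 mm above the gauge's underside, axes as the gauge's. The plate is centred on the gauge's origin: 24 mm long (x), 10 mm thick (y), from 12 to 52 mm above the underside.
- step (a point): Where the thin end begins, on the flat back at the underside, 45 mm ahead of the gauge's origin (x = +45, y = +8 mm).
- nose (a point): Tip of the thin end, level with the flat back, at the underside (x = +95, y = +8 mm in the gauge's frame).
- loupe: Bystander: small green eyeglass loupe, 38 mm across, 34 mm high.
- red_box: Bystander: open red plastic box 80 x 60 x 40 mm.
- jar: Bystander: small glass jar, 50 mm across, 60 mm high.

How it is judged:
By the outcome, as a careful person would: the job done as asked, in the order asked, and still so for the second after the job is handed in, with the robot touching nothing.
It also fails if it takes over 54 s, if anything falls off the work surface, if the arm or the gripper's body presses on something with over 40 N, if the wrist force passes 120 N, or if a joint passes its speed limit or range.

### The arm

A 6-joint arm with a two-finger parallel gripper is mounted at the origin on the work surface. World frame = base frame: x ahead of the robot, y to its left, z up, the work surface at z = 0. Lengths are in m, angles in degrees, forces in N, time in s.
With the tool pointing down it reaches from about 0.275 to 0.875 m from the base axis. Payload 12.5 kg.
Tool frame: the origin (TCP) lies at the very end of the fingers, on their centre line; the grasp point (between the pads) lies 19 mm behind it; z points along the fingers, y is the line along which they close (so a half turn about z gives the same grasp; the last joint's range is limited). The gripper opens to 85 mm and grips with 20 to 120 N. Pads are 22 mm wide; open, the fingers measure 114 mm over their backs; the gripper's body (76 mm by 85 mm) begins 54 mm behind the grasp point. The pads swing forward as they close: fully open they stand 13 mm farther back than shut.
Start: joints at [-78.816, 20.094, 94.641, -0, 65.266, -4.847], TCP at [0.152, -0.529, 0.231] pointing down, gripper open.
Joint ranges: [-157.81, 157.81], [-45, 120.19], [0.68, 151.7], [-89.99, 269.99], [4.06, 180], [-164.3, 164.3]. Speed limits (degrees/s): [127.2, 127.2, 159.86, 180, 180, 180].

### API

Orientations are given as a 3x3 rotation matrix whose columns are the frame's x, y, z axes.
In Python, from plant import r gives the robot as it stands.
- The arm moves only by the shell command python3 -m handwheel 'ROWS'. ROWS is JSON, a list of rows, each an object with "slide": the shift along the tool's x, y, z in mm, a list of three; "rot": the turn, a rotation vector about the tool's x, y, z in rad, a list of three; "jaw": the opening, from 0 (shut) to 1 (fully open). In form: [{"slide": [tx, ty, tz], "rot": [ax, ay, az], "jaw": jaw}, ...]. A call has 1 to 8 rows; each row is the pose to reach, as a shift and turn from the pose commanded when the call began, along the tool's axes at that moment; what a row does not reach only later rows make up. A row lasts 1/10 s, in which the tool goes at most 50 mm and 8.59 degrees, less where a joint would pass 70% of its speed; a pose out of reach is approached as far as the arm can. A call with a gripper value outside its range is refused whole. The fingers move at their own pace and stop on an object; the grip force is fixed at half the most. Time passes only in rows, so rows that repeat a pose let the fingers close. It gives the time, the measured TCP pose, the force, the opening and the grip force at its end, in the units of the state.
- r.get_state(): the state, without advancing time (a new reading comes with each control period).
- r.read_camera(name): name is "scene" or "top" or "wrist"; returns the picture (400x640x3 uint8, red, green, blue); there is no depth.
- r.camera_model(name): a dict with "fx", "fy", "cx", "cy" (pixels), "distortion" ([k1, k2, p1, p2, k3] as OpenCV has them; the pictures are not rectified), "R" (3x3) and "t" (3): a world point X has camera coordinates R X + t. Camera axes: x right, y down, z forward; pixel columns grow to the right and rows downward; lengths in m; the calibration is good to about 2 mm. A picture is of the moment at which its call begins: read the wrist's pose just before it. camera_model takes no time and is no camera call; for the wrist camera it gives the pose at the moment of the call.
- r.finish_job(): hands the job in; it is judged then, once.
The state is a dict: "time_s": time; "qpos": joint angles; "dq": joint speeds; "joint_torque": joint torques, N m; "tcp_pos": TCP position; "eef_rot": TCP orientation; "wrist_force": force on the tool from outside, world axes, zero at the start; "ft_torque": the same for the moment, N m; "finger_gap": finger opening in m; "gripper_force": force on a finger pad.
Only numpy, scipy, OpenCV 4.12 (cv2) and the standard library are available. Lean on these libraries where they do the work, as an engineer would, in place of code of your own. Each camera call takes 0.05 s, during which the arm holds its last target. There are 200 camera calls.

## Working session

There is one attempt and no reset: what is moved stays moved. The work goes in short steps, Python scripts to look and compute and a shell command to move; the robot and the scene stay as the last step left them, time stands still between calls to the robot, and variables do not carry over. Pictures are saved under pics/ and viewed, at most 10 in all, crops included, and the job is handed in when it is done.

```bash
ls; mkdir -p pics
python3 - <<'E'
from plant import r
import cv2, json
s=r.get_state(); print(s['time_s'],s['tcp_pos'],s['eef_rot'],s['finger_gap'])
for n in ("top","scene"):
    im=r.read_camera(n); cv2.imwrite(f'pics/{n}0.png',im[:,:,::-1])
    m=r.camera_model(n); print(n,{k:(v.tolist() if hasattr(v,'tolist') else v) for k,v in m.items()})
E
```

```text
pics
0.0 [ 0.1518375  -0.5282758   0.23074024] [[ 9.61114506e-01  2.76150061e-01 -2.25181907e-04]
 [ 2.76150134e-01 -9.61113809e-01  1.16222399e-03]
 [ 1.04522787e-04 -1.17921435e-03 -9.99999299e-01]] 0.0857351714957932
top {'fx': 484.6797516243665, 'fy': 484.6797516243665, 'cx': 327.51899030735484, 'cy': 189.22098768458537, 'distortion': [-0.09832884547724167, 0.0, 0.0, 0.0, 0.0], 'R': [[0.0007646752886851675, -0.9999838176745681, -0.005637345181863454], [-0.9974588745577658, -0.00036111273190095696, -0.07124368858748381], [0.07124049998181081, 0.0056774982687328255, -0.997443009487635]], 't': [-0.03175136346962721, 0.5243315625948235, 1.2360244040173107]}
scene {'fx': 476.65019408411183, 'fy': 476.65019408411183, 'cx': 324.7320286461067, 'cy': 198.12996710247498, 'distortion': [0.016562374346109774, 0.0, 0.0, 0.0, 0.0], 'R': [[0.8077654275954057, 0.5894432929187549, -0.008462766374335802], [0.3576212642131663, -0.5013909270093004, -0.7878541550917475], [-0.46863850179449423, 0.6333748832609719, -0.6158037121437011]], 't': [-0.41893681080413875, -0.16585217635750854, 1.5626006676982882]}
```

View pics/top0.png

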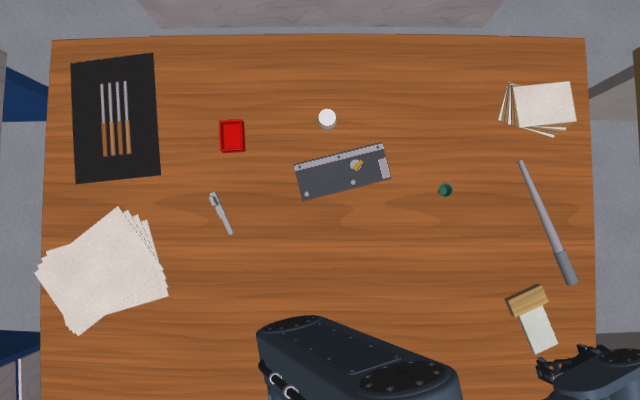

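View pics/scene0.png

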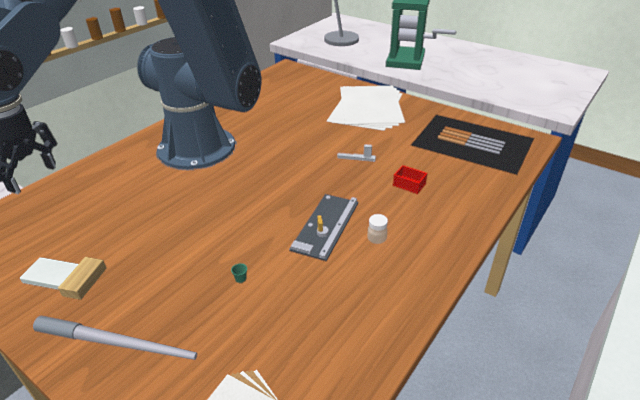

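Top view: the guide spans (294–390, 143–201), with the fence on the upper side and the block at the right. The gauge runs (209,193) to (232,235) with its plate near (213,199). I'll zoom in on both.

Run:
```python
import cv2, numpy as np
t=cv2.imread('pics/top0.png'); s=cv2.imread('pics/scene0.png')
def c(im,x,y,w,h,k): return cv2.resize(im[y:y+h,x:x+w],None,fx=k,fy=k,interpolation=cv2.INTER_CUBIC)
M=np.zeros((600,800,3),np.uint8)
def put(a,x,y): M[y:y+a.shape[0],x:x+a.shape[1]]=a
put(c(t,290,138,104,66,5),0,0)      # top guide x5
put(c(t,203,188,35,50,7),530,0)     # top gauge x7
put(c(s,286,190,76,72,3.5),0,340) 
put(c(s,330,138,55,28,8),300,360)
cv2.imwrite('pics/m1.png',M)
```

```text
(no output)
```

View pics/m1.png

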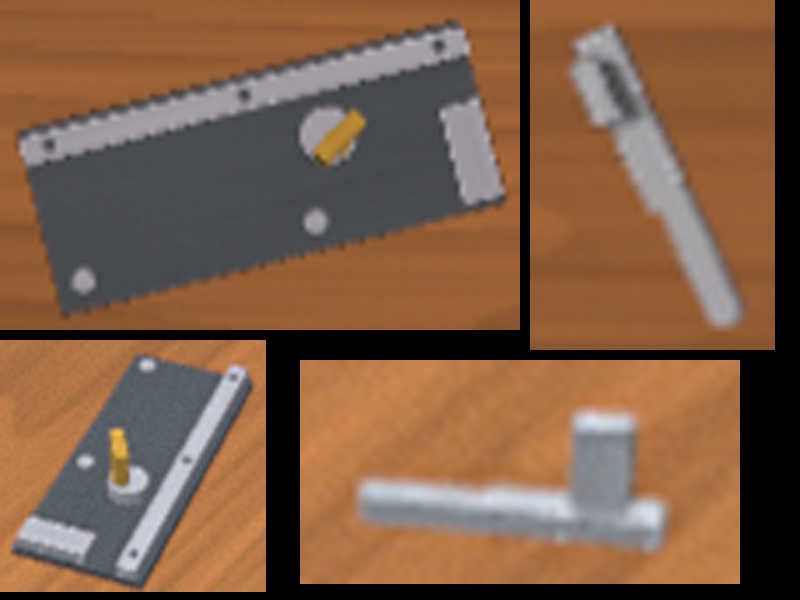

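The montage shows the guide's corners clearly: fence outer corners at (18,131) and (460,20), bed corners at (65,316) and (506,200). The brass plate is skewed. The gauge's flat back is on the right-hand side, with the step at (653,212) and the tip at about (743,313). Next I fit the poses.

```bash
cat > h.py <<'E'
import numpy as np, cv2
from scipy.optimize import least_squares
from scipy.spatial.transform import Rotation as Ro
from plant import r
def proj(m,X):
    R=np.array(m['R']);K=np.array([[m['fx'],0,m['cx']],[0,m['fy'],m['cy']],[0,0,1.]])
    return cv2.projectPoints(np.asarray(X,float).reshape(-1,3),cv2.Rodrigues(R)[0],np.array(m['t'],float),K,np.array(m['distortion'],float))[0].reshape(-1,2)
def w(p,L):  # pose (x,y,yaw), local mm -> world m
    L=np.atleast_2d(np.asarray(L,float))/1000; c,s=np.cos(p[2]),np.sin(p[2])
    z0=p[3] if len(p)>3 else 0
    return np.c_[p[0]+c*L[:,0]-s*L[:,1],p[1]+s*L[:,0]+c*L[:,1],L[:,2]+z0]
def fit(obs,p0):  # obs: list of (cam,local Nx3,pix Nx2)
    f=lambda p:np.concatenate([(proj(m,w(p,L))-px).ravel() for m,L,px in obs])
    s=least_squares(f,p0,loss='soft_l1'); return s.x,f(s.x).reshape(-1,2)
def go(pos,yaw):  # tool pointing down, tool y axis at world angle yaw: slide mm and rot
    s=r.get_state();R=np.array(s['eef_rot']);p=np.array(s['tcp_pos'])
    y=np.array([np.cos(yaw),np.sin(yaw),0]);
    if y@R[:,1]<0:y=-y
    z=np.array([0,0,-1.]);Rt=np.c_[np.cross(y,z),y,z]
    print('slide',np.round(R.T@(np.array(pos)-p)*1000,1),'rot',np.round(Ro.from_matrix(R.T@Rt).as_rotvec(),4),'t',round(s['time_s'],2))
E
python3 - <<'E'
from h import *
m=r.camera_model('top'); sc=r.camera_model('scene')
def un(P,x,y,k,ox,oy): P=np.array(P,float);return np.c_[x+(P[:,0]-ox+.5)/k-.5,y+(P[:,1]-oy+.5)/k-.5]
G=un([(18,131),(460,20),(65,316),(506,200),(440,108),(478,97),(503,193),(466,204)],290,138,5,0,0)
GL=[(35,120,18),(35,-120,18),(-65,120,8),(-65,-120,8),(-4,-96,18),(-4,-118,18),(-56,-118,18),(-56,-96,18)]
Gs=un([(235,366),(12,552),(140,355)],286,190,3.5,0,340);GLs=[(20,120,18),(-65,-120,8),(-65,120,8)]
p,e=fit([(m,GL,G)],[.6,0,.2]);print('guide',p,np.rad2deg(p[2]));print(np.round(e,1).tolist())
print('scene resid',np.round(proj(sc,w(p,GLs))-Gs,1).tolist())
A=un([(613,25),(653,212),(575,66),(600,57),(628,112),(603,126),(668,205)],203,188,7,530,0)
AL=[(-25,8,12),(45,-8,12),(-12,-5,52),(-12,5,52),(12,5,52),(12,-5,52),(45,-4,12)]
q,e=fit([(m,AL,A)],[.5,.2,-2.7]);print('gauge',q,np.rad2deg(q[2]));print(np.round(e,1).tolist())
As=un([(357,485),(663,508),(572,414),(634,416)],330,138,8,300,360)
print('scene',np.round(proj(sc,w(q,[(95,2,12),(-25,8,12),(12,5,52),(-12,5,52)]))-As,1).tolist())
B=un([(348,110),(366,120)],290,138,5,0,0)
h=w(p,[(-9,-40,44)])[0];print('head',h)
for a in np.arange(-.8,.81,.2):
    P=w([h[0],h[1],p[2]+a],[(5,15,56),(-5,15,56),(-5,-15,56),(5,-15,56)]); c=w([h[0],h[1],p[2]+a],[(6,0,20)])
    print(round(a,1),np.round((np.r_[proj(m,P),proj(m,c)]-[290,138])*5).astype(int).tolist())
s=r.get_state(); wc=r.camera_model('wrist'); print('cam in tool',np.round(np.array(s['eef_rot']).T@(-np.array(wc['R']).T@np.array(wc['t'])-s['tcp_pos']),4).tolist(),np.round(np.array(wc['R'])@s['eef_rot'],3).tolist(),wc['fx'],wc['cx'],wc['cy'])
go([h[0],h[1],.2],p[2])
E
```

```text
guide [ 0.58539856 -0.06656261  0.24104117] 13.810641923087909
[[-0.2, -0.0], [0.8, 0.4], [-0.3, 0.5], [0.6, 1.8], [-0.4, -0.6], [0.2, -0.4], [0.1, -0.3], [-0.7, -0.5]]
scene resid [[0.4, 0.5], [-1.3, -1.5], [-0.9, -0.4]]
gauge [ 0.49361592  0.25954487 -2.68348191] -153.75218760524965
[[0.5, 0.0], [0.7, 0.1], [-0.2, -0.0], [-0.2, -0.5], [-0.2, 0.2], [-0.2, -0.1], [-0.1, 0.4]]
scene [[0.4, 1.4], [0.1, 2.9], [0.2, 2.1], [0.3, 2.5]]
head [ 0.5862073  -0.10755463  0.044     ]
-0.8 [[318, 105], [308, 121], [358, 153], [369, 136], [340, 127]]
-0.6 [[314, 109], [307, 127], [363, 148], [369, 130], [338, 126]]
-0.4 [[310, 114], [307, 134], [366, 143], [369, 124], [336, 126]]
-0.2 [[308, 120], [309, 140], [368, 137], [367, 118], [334, 126]]
-0.0 [[307, 126], [312, 145], [369, 131], [365, 112], [331, 126]]
0.2 [[307, 132], [316, 150], [369, 125], [361, 107], [329, 127]]
0.4 [[308, 138], [320, 154], [368, 119], [356, 103], [327, 128]]
0.6 [[311, 144], [326, 157], [365, 113], [350, 100], [326, 129]]
0.8 [[315, 149], [332, 159], [362, 108], [344, 98], [324, 131]]
cam in tool [0.081, -0.0009, -0.1425] [[0.0, 1.0, 0.001], [-0.948, 0.001, -0.318], [-0.318, -0.0, 0.948]] 293.91943653066335 315.47494533106897 197.64597299153974
slide [ 533.7 -284.4   31.2] rot [-7.000e-04 -9.000e-04 -1.532e+00] t 0.1
```

```bash
python3 -c "
from h import *
go([.586,-.1075,.14],.241+.6)"
```

```text
slide [ 533.5 -284.4   91.2] rot [-1.0000e-03  4.0000e-04  1.0096e+00] t 0.1
```

```bash
python3 -m handwheel '[{"slide":[533.5,-284.4,91],"rot":[-0.001,0.0004,1.01],"jaw":1},{"slide":[533.5,-284.4,91],"rot":[-0.001,0.0004,1.01],"jaw":1},{"slide":[533.5,-284.4,91],"rot":[-0.001,0.0004,1.01],"jaw":1},{"slide":[533.5,-284.4,91],"rot":[-0.001,0.0004,1.01],"jaw":1},{"slide":[533.5,-284.4,91],"rot":[-0.001,0.0004,1.01],"jaw":1},{"slide":[533.5,-284.4,91],"rot":[-0.001,0.0004,1.01],"jaw":1},{"slide":[533.5,-284.4,91],"rot":[-0.001,0.0004,1.01],"jaw":1},{"slide":[533.5,-284.4,91],"rot":[-0.001,0.0004,1.01],"jaw":1}]'; python3 -c "
from h import *
go([.586,-.1075,.14],.241+.6)"
```

```text
time_s: 0.9
tcp_pos: [0.4137, -0.276, 0.1765]
eef_rot: [[0.741, -0.671, 0.0], [-0.671, -0.741, -0.001], [0.001, 0.001, -1.0]]
wrist_force: [0.9, -0.3, -0.6]
finger_gap: 0.0857
gripper_force: 0.0
slide [  14.6 -240.6   36.4] rot [ 0.0008 -0.0009 -0.006 ] t 0.9
```

```bash
python3 -m handwheel '[{"slide":[15,-240,36],"rot":[0,0,0],"jaw":1},{"slide":[15,-240,36],"rot":[0,0,0],"jaw":1},{"slide":[15,-240,36],"rot":[0,0,0],"jaw":1},{"slide":[15,-240,36],"rot":[0,0,0],"jaw":1},{"slide":[15,-240,36],"rot":[0,0,0],"jaw":1},{"slide":[15,-240,36],"rot":[0,0,0],"jaw":1},{"slide":[15,-240,36],"rot":[0,0,0],"jaw":1}]'
python3 - <<'E'
from h import *
s=r.get_state();m=r.camera_model('wrist');im=r.read_camera('wrist');cv2.imwrite('pics/w1.png',im[:,:,::-1])
import pickle;pickle.dump(m,open('w1.pkl','wb'));print(s['tcp_pos'],s['dq'])
E
```

```text
time_s: 1.6
tcp_pos: [0.5839, -0.1078, 0.1399]
eef_rot: [[0.746, -0.666, -0.001], [-0.666, -0.746, -0.001], [-0.0, 0.001, -1.0]]
wrist_force: [-0.1, 0.4, 0.3]
finger_gap: 0.0854
gripper_force: 0.0
[ 0.58392353 -0.10778278  0.13992709] [-2.08467206 -1.27271267  0.95887091 -0.13685598 -0.00585279 -0.32324044]
```

View pics/w1.png

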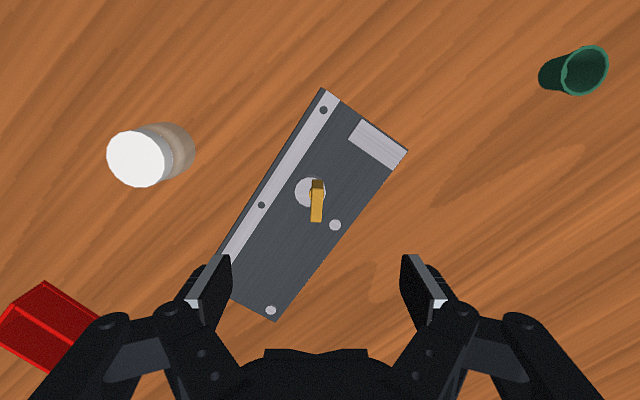

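The wrist view shows the brass plate's top face from (312,190)–(325,190) to (311,222)–(321,222). The fence far corner is at (322,87) and the bed corners are at (408,150) and (276,322). I refine with these.

Run:
```python
from h import *
import pickle;m=pickle.load(open('w1.pkl','rb'))
im=cv2.imread('pics/w1.png')
GL=[(35,-120,18),(-65,-120,8),(-65,120,8),(20,-120,18)];G=np.array([(322,87),(408,151),(276,322),(341,100)],float)
p,e=fit([(m,GL,G)],[.585,-.067,.241]);print('guide',p);print(np.round(e,1).tolist())
hsv=cv2.cvtColor(im,cv2.COLOR_BGR2HSV)
sub=hsv[170:235,290:340];mk=((sub[...,0]>15)&(sub[...,0]<32)&(sub[...,1]>120)).astype(np.uint8)
top=mk*(sub[...,2]>150)
for n,k in(('all',mk),('top',top)):
    c=max(cv2.findContours(k,cv2.RETR_EXTERNAL,cv2.CHAIN_APPROX_NONE)[0],key=cv2.contourArea);c=c.reshape(-1,2)+[290,170]
    print(n,cv2.boxPoints(cv2.minAreaRect(c.astype(np.float32))).round(1).tolist())
# plate fit, free x,y,angle
PL=[(5,15,56),(-5,15,56),(-5,-15,56),(5,-15,56)]
for L in (PL,[(-a,-b,z) for a,b,z in PL]):
    h=w(p,[(-9,-40,0)])[0];print(np.round(proj(m,w([h[0],h[1],p[2]+.6],L)),1).tolist())
```

```text
guide [ 0.5836111  -0.06451222  0.2481245 ]
[[0.4, 0.2], [2.1, 0.4], [-0.3, 1.7], [-4.1, -2.3]]
all [[309.0, 180.0], [323.0, 180.0], [323.0, 222.0], [309.0, 222.0]]
top [[310.20001220703125, 221.0], [312.20001220703125, 188.0], [323.5, 188.60000610351562], [321.6000061035156, 221.60000610351562]]
[[306.6, 220.9], [318.6, 220.8], [318.5, 186.3], [306.0, 186.4]]
[[318.5, 186.3], [306.0, 186.4], [306.6, 220.9], [318.6, 220.8]]
```

Run:
```python
from h import *
import pickle;m=pickle.load(open('w1.pkl','rb'))
PL=[(5,15,56),(-5,15,56),(-5,-15,56),(5,-15,56)]
P=np.array([(310.4,222),(321.8,222),(324,188.5),(312,188.3)])
h,e=fit([(m,PL,P)],[.586,-.1075,.84]);print('head',h,np.round(e,1).tolist(),'angle vs .243',h[2]-.243)
print(np.round(proj(m,w([h[0],h[1],h[2]],[(6,0,20)])),1))
go([h[0],h[1],.025],h[2])
```

```text
head [ 0.58112165 -0.10735403  0.79479985] [[-0.2, 0.1], [0.3, 0.7], [0.2, -0.2], [-0.3, -0.5]] angle vs .243 0.5517998489432228
[[310.4 192. ]]
slide [ -2.6   0.6 115.3] rot [ 0.0012 -0.0001  0.0462] t 1.65
```

```bash
python3 -m handwheel '[{"slide":[-1.5,0.5,40],"rot":[0.001,0,0.045],"jaw":0.5},{"slide":[-1.5,0.5,80],"rot":[0.001,0,0.045],"jaw":0.5},{"slide":[-1.5,0.5,113],"rot":[0.001,0,0.045],"jaw":0.5},{"slide":[-1.5,0.5,113],"rot":[0.001,0,0.045],"jaw":0.5},{"slide":[-1.5,0.5,113],"rot":[0.001,0,0.045],"jaw":0},{"slide":[-1.5,0.5,113],"rot":[0.001,0,0.045],"jaw":0},{"slide":[-1.5,0.5,113],"rot":[0.001,0,0.045],"jaw":0},{"slide":[-1.5,0.5,113],"rot":[0.001,0,0.045],"jaw":0}]'
```

```text
time_s: 2.45
tcp_pos: [0.5837, -0.1085, 0.0299]
eef_rot: [[0.714, -0.7, 0.004], [-0.7, -0.714, -0.001], [0.004, -0.002, -1.0]]
wrist_force: [-2.0, -1.0, 8.1]
finger_gap: 0.0089
gripper_force: 59.6
```

```bash
python3 -m handwheel '[{"slide":[0,0,0],"rot":[0,0,-0.13],"jaw":0},{"slide":[0,0,0],"rot":[0,0,-0.26],"jaw":0},{"slide":[0,0,0],"rot":[0,0,-0.39],"jaw":0},{"slide":[0,0,0],"rot":[0,0,-0.52],"jaw":0}]'
```

```text
time_s: 2.85
tcp_pos: [0.5841, -0.108, 0.03]
eef_rot: [[0.969, -0.248, 0.005], [-0.248, -0.969, -0.001], [0.005, -0.001, -1.0]]
wrist_force: [0.1, 3.6, 6.5]
finger_gap: 0.0086
gripper_force: 59.6
```

```bash
python3 -m handwheel '[{"slide":[0,0,0],"rot":[0,0,-0.13],"jaw":0},{"slide":[0,0,0],"rot":[0,0,-0.26],"jaw":0},{"slide":[0,0,0],"rot":[0,0,-0.39],"jaw":0},{"slide":[0,0,0],"rot":[0,0,-0.48],"jaw":0},{"slide":[0,0,0],"rot":[0,0,-0.48],"jaw":0},{"slide":[0,0,0],"rot":[0,0,-0.48],"jaw":0}]'; python3 -c "
from h import *
R=np.array(r.get_state()['eef_rot']);print((np.arctan2(R[1,1],R[0,1])%np.pi)-.243)"
```

```text
time_s: 3.45
tcp_pos: [0.5841, -0.1073, 0.0299]
eef_rot: [[0.975, 0.223, 0.005], [0.223, -0.975, -0.0], [0.004, 0.001, -1.0]]
wrist_force: [1.2, 7.0, 7.5]
finger_gap: 0.0091
gripper_force: 59.7
1.552942153086787
```

```bash
python3 -m handwheel '[{"slide":[0,0,0],"rot":[0,0,0],"jaw":0.5},{"slide":[0,0,0],"rot":[0,0,0],"jaw":0.5},{"slide":[0,0,0],"rot":[0,0,0],"jaw":0.5},{"slide":[0,0,-50],"rot":[0,0,0],"jaw":0.5},{"slide":[0,0,-100],"rot":[0,0,0],"jaw":1},{"slide":[0,0,-130],"rot":[0,0,0],"jaw":1},{"slide":[0,0,-130],"rot":[0,0,0],"jaw":1},{"slide":[0,0,-130],"rot":[0,0,0],"jaw":1}]'
python3 - <<'E'
from h import *
s=r.get_state();m=r.camera_model('wrist');im=r.read_camera('wrist')
import pickle;pickle.dump(m,open('w2.pkl','wb'));print(s['tcp_pos'],s['dq'].round(1))
cv2.imwrite('pics/w2.png',cv2.resize(im[60:320,170:470,::-1],None,fx=2.3,fy=2.3,interpolation=cv2.INTER_CUBIC))
E
```

```text
time_s: 4.25
tcp_pos: [0.5825, -0.108, 0.1578]
eef_rot: [[0.975, 0.223, 0.002], [0.223, -0.975, -0.001], [0.001, 0.001, -1.0]]
wrist_force: [0.2, -0.8, -1.0]
finger_gap: 0.0852
gripper_force: 0.0
[ 0.58247747 -0.10799948  0.15778584] [ 0.1  1.8  1.3 -0.  -0.3  0. ]
```

View pics/w2.png

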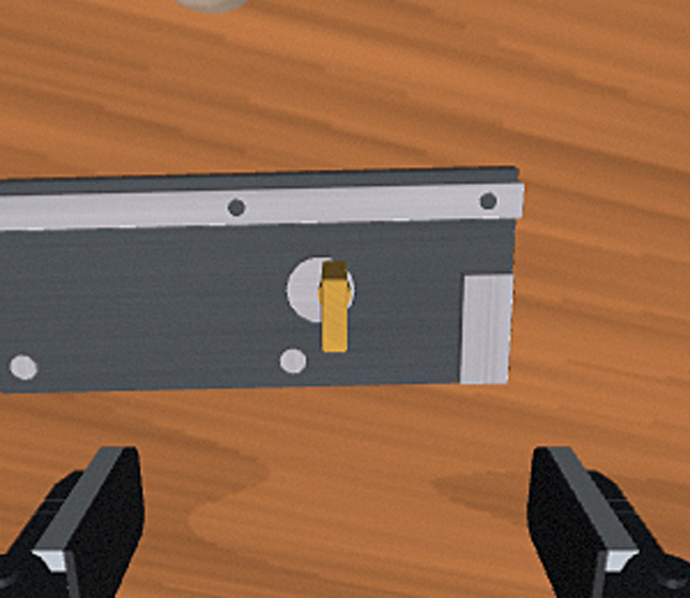

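The plate now points along the run, with the roller disc offset towards the open end. Fence top corners are at (523,183) and (523,217), and the block runs (465,275)–(508,383). I refit the guide and check the roller gap.

Run:
```python
from h import *
import pickle;m=pickle.load(open('w2.pkl','rb'))
U=lambda P:np.array(P,float)/2.3+[170,60]
L=[(35,-120,18),(20,-120,18),(-4,-96,18),(-4,-118,18),(-56,-118,18),(-56,-96,18)]
P=U([(523,183),(523,217),(465,275),(512,273),(508,383),(461,384)])
p,e=fit([(m,L,P)],[.585,-.067,.241]);print('guide',p,np.round(e,1).tolist())
pr=lambda l:((proj(m,w(p,l))-[170,60])*2.3).round(0).tolist()
print('bed corner x=35,40,50 z8',pr([(35,-120,8),(40,-120,8),(50,-120,8),(35,-120,0)]),'roller 1.55',pr([(-9+6*np.cos(1.55),-40+6*np.sin(1.55),20)]))
t=r.camera_model('top')
hd,e=fit([(m,[(5,15,56),(-5,15,56),(-5,-15,56),(5,-15,56)],U([(320,352),(347,352),(347,278),(321,278)]))],[.583,-.107,1.8]);print('head',hd,e.round(1).tolist(),'ang',hd[2]-p[2],'pred',w(p,[(-9,-40,0)]))
go([.4936+.002,.2595,.14],np.deg2rad(-63.75))
```

```text
guide [ 0.57922661 -0.0662603   0.25956858] [[0.4, -0.7], [-0.5, 0.2], [-0.8, -0.1], [1.0, -0.0], [0.3, 0.2], [-0.3, 0.4]]
bed corner x=35,40,50 z8 [[518.0, 178.0], [518.0, 167.0], [519.0, 142.0], [513.0, 176.0]] roller 1.55 [[320.0, 292.0]]
head [ 0.58166416 -0.10694943  1.78979503] [[0.3, 0.1], [-0.3, 0.2], [0.2, -0.1], [-0.2, -0.2]] ang 1.5302264469368767 pred [[ 0.58079465 -0.10723031  0.        ]]
slide [  -2.4 -377.4   16.8] rot [-1.000e-04  4.000e-04 -2.335e-01] t 4.3
```

```bash
python3 -m handwheel '[{"slide":[-2.4,-377,17],"rot":[0,0,-0.234],"jaw":1},{"slide":[-2.4,-377,17],"rot":[0,0,-0.234],"jaw":1},{"slide":[-2.4,-377,17],"rot":[0,0,-0.234],"jaw":1},{"slide":[-2.4,-377,17],"rot":[0,0,-0.234],"jaw":1},{"slide":[-2.4,-377,17],"rot":[0,0,-0.234],"jaw":1},{"slide":[-2.4,-377,17],"rot":[0,0,-0.234],"jaw":1},{"slide":[-2.4,-377,17],"rot":[0,0,-0.234],"jaw":1},{"slide":[-2.4,-377,17],"rot":[0,0,-0.234],"jaw":1}]'
python3 - <<'E'
from h import *
m=r.camera_model('top')
def un(P,x,y,k,ox,oy): P=np.array(P,float);return np.c_[x+(P[:,0]-ox+.5)/k-.5,y+(P[:,1]-oy+.5)/k-.5]
G=un([(65,316),(506,200),(440,108),(478,97),(503,193),(466,204)],290,138,5,0,0)
GL=[(-60,120,8),(-60,-120,8),(-4,-96,18),(-4,-118,18),(-56,-118,18),(-56,-96,18)]
import pickle;m2=pickle.load(open('w2.pkl','rb'))
U=lambda P:np.array(P,float)/2.3+[170,60]
L=[(35,-120,18),(20,-120,18),(-4,-96,18),(-4,-118,18),(-56,-118,18),(-56,-96,18)]
P=U([(523,183),(523,217),(465,275),(512,273),(508,383),(461,384)])
m1=pickle.load(open('w1.pkl','rb'))
o1=(m1,[(35,-120,18),(-60,-120,8),(-60,120,8)],np.array([(322,87),(408,151),(276,322)],float))
for o in ([(m,GL,G)],[o1],[(m,GL,G),o1,(m2,L,P)]):
    p,e=fit(o,[.585,-.067,.241]);print('guide',p,np.abs(e).max().round(1))
s=r.get_state();m=r.camera_model('wrist');im=r.read_camera('wrist')
pickle.dump(m,open('w3.pkl','wb'));print(s['tcp_pos'],s['dq'].round(1))
cv2.imwrite('pics/w3.png',cv2.resize(im[60:320,170:470,::-1],None,fx=2.3,fy=2.3,interpolation=cv2.INTER_CUBIC))
E
```

```text
time_s: 5.1
tcp_pos: [0.4942, 0.2618, 0.1386]
eef_rot: [[0.896, 0.445, -0.002], [0.445, -0.896, -0.001], [-0.002, 0.0, -1.0]]
wrist_force: [0.5, -0.3, -1.1]
finger_gap: 0.0854
gripper_force: 0.0
guide [ 0.5829012  -0.06691521  0.25439452] 0.4
guide [ 0.58145322 -0.06556809  0.26286733] 3.4
guide [ 0.58049876 -0.06606757  0.25383645] 3.4
[0.49416483 0.26175325 0.13859144] [25.7  6.5 -9.  -0.5  2.3 25.6]
```

View pics/w3.png

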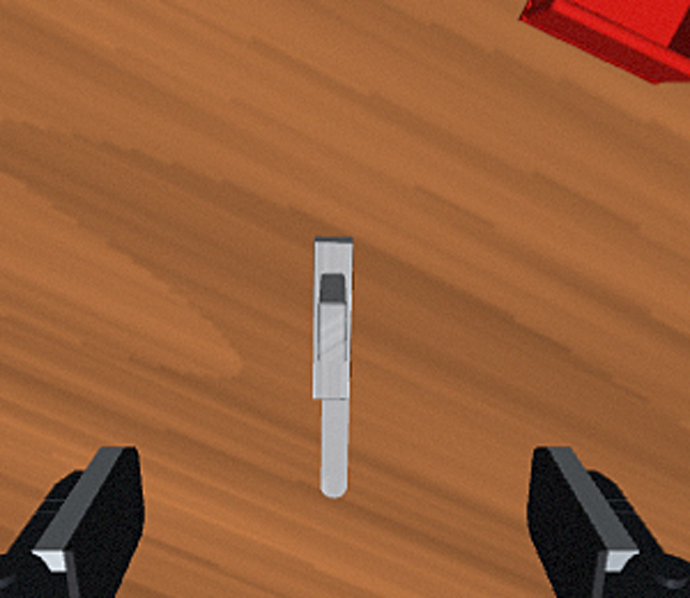

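Run:
```python
from h import *
import pickle;m=pickle.load(open('w3.pkl','rb'))
U=lambda P:np.array(P,float)/2.3+[170,60]
L=[(-25,-8,12),(-25,8,12),(45,-8,12),(45,8,12),(-12,-5,52),(-12,5,52),(-12,-5,12),(-12,5,12),(95,2,12)]
P=U([(315,242),(353,242),(313,398),(350,398),(320,303),(346,303),(322,274),(344,274),(334,498)])
p,e=fit([(m,L,P)],[.4936,.2595,-2.683]);print('gauge',p,np.rad2deg(p[2]),np.round(e,1).tolist())
go([p[0],p[1],.021],p[2]+np.pi/2)
```

```text
gauge [ 0.49098451  0.26226498 -2.69573724] -154.4543664784982 [[-0.4, -0.0], [0.2, 0.3], [0.0, 0.4], [-0.2, 0.7], [-0.5, -0.3], [0.5, -0.1], [-0.4, -0.4], [0.6, -0.2], [0.1, -0.2]]
slide [ -2.8   0.3 117.5] rot [-0.0005  0.0021  0.0161] t 5.15
```

```bash
python3 -m handwheel '[{"slide":[-2.8,0.3,50],"rot":[-0.0005,0.002,0.016],"jaw":0.5},{"slide":[-2.8,0.3,95],"rot":[-0.0005,0.002,0.016],"jaw":0.5},{"slide":[-2.8,0.3,117],"rot":[-0.0005,0.002,0.016],"jaw":0.5},{"slide":[-2.8,0.3,117],"rot":[-0.0005,0.002,0.016],"jaw":0.5},{"slide":[-2.8,0.3,117],"rot":[-0.0005,0.002,0.016],"jaw":0},{"slide":[-2.8,0.3,117],"rot":[-0.0005,0.002,0.016],"jaw":0},{"slide":[-2.8,0.3,117],"rot":[-0.0005,0.002,0.016],"jaw":0},{"slide":[-2.8,0.3,117],"rot":[-0.0005,0.002,0.016],"jaw":0}]'; python3 -c "
from h import *
s=r.get_state();R=s['eef_rot'];print(s['tcp_pos'],np.arctan2(R[1,1],R[0,1])-np.pi/2,s['ft_torque'])"
```

```text
time_s: 5.95
tcp_pos: [0.4947, 0.2578, 0.0248]
eef_rot: [[0.904, 0.428, 0.005], [0.428, -0.904, 0.001], [0.005, 0.001, -1.0]]
wrist_force: [-1.6, -1.0, 7.4]
finger_gap: 0.0089
gripper_force: 59.4
[0.4946987  0.25782599 0.02479493] -2.698798327192284 [-0.12453814  0.12364999 -0.00813558]
```

```bash
python3 -m handwheel '[{"slide":[0,0,-30],"rot":[0,0,0],"jaw":0},{"slide":[0,0,-70],"rot":[0,0,0],"jaw":0},{"slide":[0,0,-105],"rot":[0,0,0],"jaw":0},{"slide":[0,0,-105],"rot":[0,0,0],"jaw":0},{"slide":[0,0,-105],"rot":[0,0,0],"jaw":0}]'; python3 -c "
from h import *
s=r.get_state();R=s['eef_rot'];print(s['tcp_pos'],s['ft_torque'],s['dq'].round(1))
g=w([.5805,-.066,.254],[(9,95,0)])[0];print(g)
go([g[0],g[1],.13],.254)"
```

```text
time_s: 6.45
tcp_pos: [0.4936, 0.2575, 0.129]
eef_rot: [[0.904, 0.428, 0.004], [0.428, -0.904, 0.001], [0.004, 0.001, -1.0]]
wrist_force: [-0.2, -0.2, -1.9]
finger_gap: 0.0088
gripper_force: 58.8
[0.49364996 0.25753031 0.12899978] [-0.00833393 -0.02671286 -0.04565411] [ 0.1  2.2  1.3  0.  -0.2  0. ]
[0.56533986 0.02821343 0.        ]
slide [-33.5 237.9  -0.9] rot [ 0.0038 -0.0026 -1.382 ] t 6.45
```

```bash
python3 -m handwheel '[{"slide":[-33,238,0],"rot":[0.004,-0.003,-1.382],"jaw":0},{"slide":[-33,238,0],"rot":[0.004,-0.003,-1.382],"jaw":0},{"slide":[-33,238,0],"rot":[0.004,-0.003,-1.382],"jaw":0},{"slide":[-33,238,0],"rot":[0.004,-0.003,-1.382],"jaw":0},{"slide":[-33,238,0],"rot":[0.004,-0.003,-1.382],"jaw":0},{"slide":[-33,238,0],"rot":[0.004,-0.003,-1.382],"jaw":0},{"slide":[-33,238,0],"rot":[0.004,-0.003,-1.382],"jaw":0},{"slide":[-33,238,0],"rot":[0.004,-0.003,-1.382],"jaw":0}]'; python3 -c "
from h import *
g=w([.5805,-.066,.254],[(9,95,0)])[0]
go([g[0],g[1],.13],.254)"
```

```text
time_s: 7.25
tcp_pos: [0.5649, 0.0276, 0.1268]
eef_rot: [[-0.014, 1.0, -0.004], [1.0, 0.014, -0.0], [-0.0, -0.004, -1.0]]
wrist_force: [1.1, -0.2, -1.5]
finger_gap: 0.0089
gripper_force: 59.0
slide [ 0.6  0.5 -3.2] rot [-0.004  -0.0005 -0.2398] t 7.25
```

```bash
python3 -m handwheel '[{"slide":[0,0,0],"rot":[-0.004,0,-0.13],"jaw":0},{"slide":[0,0,20],"rot":[-0.004,0,-0.24],"jaw":0},{"slide":[0,0,45],"rot":[-0.004,0,-0.24],"jaw":0},{"slide":[0,0,72],"rot":[-0.004,0,-0.24],"jaw":0},{"slide":[0,0,72],"rot":[-0.004,0,-0.24],"jaw":0},{"slide":[0,0,72],"rot":[-0.004,0,-0.24],"jaw":0},{"slide":[0,0,72],"rot":[-0.004,0,-0.24],"jaw":0}]'
python3 - <<'E'
from h import *
import pickle
s=r.get_state();m=r.camera_model('wrist');im=r.read_camera('wrist')
pickle.dump((m,s['tcp_pos'],s['eef_rot']),open('w4.pkl','wb'));print(s['tcp_pos'],s['eef_rot'].round(4).tolist(),s['dq'].round(1))
cv2.imwrite('pics/w4.png',cv2.resize(im[40:400,120:520,::-1],None,fx=1.6,fy=1.6,interpolation=cv2.INTER_CUBIC))
E
```

```text
time_s: 7.95
tcp_pos: [0.5662, 0.0283, 0.0575]
eef_rot: [[-0.247, 0.969, 0.004], [0.969, 0.247, 0.0], [-0.001, 0.004, -1.0]]
wrist_force: [0.4, -0.9, -0.9]
finger_gap: 0.0089
gripper_force: 58.9
[0.56617448 0.02831058 0.05750147] [[-0.2467, 0.9691, 0.004], [0.9691, 0.2467, 0.0003], [-0.0007, 0.004, -1.0]] [-0.  -0.7 -0.1  0.1 -0.2 -0. ]
```

View pics/w4.png

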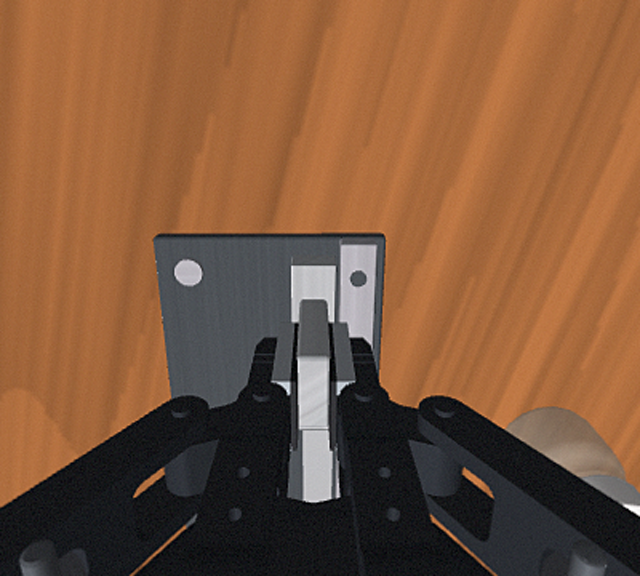

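Tail of the gauge at (291–336, 262), just short of the open end. Bed corners are at (155,235) and (384,236), and the fence end at (340,243)–(376,244). I check the alignment.

Run:
```python
from h import *
import pickle;m,tp,R=pickle.load(open('w4.pkl','rb'))
U=lambda P:np.array(P,float)/1.6+[120,40]
o=(m,[(-60,120,8),(40,120,8),(20,120,18),(35,120,18)],U([(156,236),(384,236),(340,244),(376,244)]))
p,e=fit([o],[.5805,-.066,.254]);print('guide',p,np.round(e,1).tolist())
G=np.array([.5805,-.066,.254])
print('resid w/ G',(proj(m,w(G,o[1]))-o[2]).round(1).tolist())
# gauge in hand: tail corners, plate top end
z0=tp[2]-.0248
g,e=fit([(m,[(-25,-8,12),(-25,8,12),(-12,-5,52),(-12,5,52)],U([(292,264),(336,264),(300,358),(327,358)]))],[tp[0],tp[1],G[2]-np.pi/2]) if 0 else (None,None)
f=lambda q:(proj(m,w([q[0],q[1],q[2],z0],[(-25,-8,12),(-25,8,12)]))-U([(291.5,265),(336,265)])).ravel()
s=least_squares(lambda q:f([q[0],q[1],G[2]-np.pi/2]),tp[:2]);q=s.x;print('gauge',q,f([*q,G[2]-np.pi/2]).round(1),'tcp',tp)
for gp in(G,p):
    c,sn=np.cos(gp[2]),np.sin(gp[2]);d=q-gp[:2];print('gauge in guide',c*d[0]+sn*d[1],-sn*d[0]+c*d[1]); d=tp[:2]-gp[:2];print('tcp in guide',c*d[0]+sn*d[1],-sn*d[0]+c*d[1])
```

```text
guide [ 0.57984003 -0.06577651  0.24683645] [[-3.5, 0.2], [0.9, 0.4], [-0.1, -0.2], [0.5, -0.2]]
resid w/ G [[-3.8, 1.3], [0.4, 0.6], [-0.6, 0.1], [0.0, 0.0]]
gauge [0.56567444 0.02916831] [-0.3  0.1  0.3 -0.1] tcp [0.56617448 0.02831058 0.05750147]
gauge in guide 0.009563786256272298 0.09584017529672959
tcp in guide 0.009832247943819752 0.09488431251718579
gauge in guide 0.009462355106156636 0.0955282539644828
tcp in guide 0.009737657214733943 0.09457433883198364
```

```bash
python3 -m handwheel '[{"slide":[0,0,10],"rot":[0,0,0],"jaw":0},{"slide":[0,0,18],"rot":[0,0,0],"jaw":0},{"slide":[0,0,23],"rot":[0,0,0],"jaw":0},{"slide":[0,0,25],"rot":[0,0,0],"jaw":0},{"slide":[0,0,25.5],"rot":[0,0,0],"jaw":0},{"slide":[0,0,25.5],"rot":[0,0,0],"jaw":0}]'
```

```text
time_s: 8.6
tcp_pos: [0.5656, 0.0283, 0.0328]
eef_rot: [[-0.247, 0.969, 0.002], [0.969, 0.247, 0.0], [-0.0, 0.002, -1.0]]
wrist_force: [-10.7, -0.5, 25.5]
finger_gap: 0.0089
gripper_force: 63.2
```

```bash
python3 -m handwheel '[{"slide":[0,0,-1],"rot":[0,0,0],"jaw":0},{"slide":[0,0,-1],"rot":[0,0,0],"jaw":0},{"slide":[0,0,-1],"rot":[0,0,0],"jaw":0}]'; python3 -c "
from h import *
s=r.get_state();print(s['tcp_pos'],s['wrist_force'],s['ft_torque'],s['eef_rot'].round(4).tolist())"
```

```text
time_s: 8.9
tcp_pos: [0.5657, 0.0283, 0.0328]
eef_rot: [[-0.247, 0.969, 0.003], [0.969, 0.247, 0.0], [-0.0, 0.003, -1.0]]
wrist_force: [-5.0, 0.4, 12.2]
finger_gap: 0.0089
gripper_force: 61.1
[0.56570599 0.02829856 0.03276374] [-5.01512349  0.41316964 12.24364787] [ 0.00473678  1.00510687 -0.02686718] [[-0.2468, 0.9691, 0.0027], [0.9691, 0.2468, 0.0003], [-0.0004, 0.0027, -1.0]]
```

```bash
python3 -m handwheel '[{"slide":[0,0.5,-0.5],"rot":[0,0,0],"jaw":0},{"slide":[0,1,-0.5],"rot":[0,0,0],"jaw":0},{"slide":[0,1.5,-0.5],"rot":[0,0,0],"jaw":0},{"slide":[0,1.5,-0.5],"rot":[0,0,0],"jaw":0}]'; python3 -m handwheel '[{"slide":[0,0.5,0],"rot":[0,0,0],"jaw":0},{"slide":[0,1,0],"rot":[0,0,0],"jaw":0},{"slide":[0,1,0],"rot":[0,0,0],"jaw":0}]'
```

```text
time_s: 9.3
tcp_pos: [0.567, 0.0286, 0.0328]
eef_rot: [[-0.247, 0.969, 0.002], [0.969, 0.247, 0.0], [-0.0, 0.002, -1.0]]
wrist_force: [-3.1, -1.2, 6.5]
finger_gap: 0.0091
gripper_force: 60.4
time_s: 9.6
tcp_pos: [0.568, 0.0289, 0.0328]
eef_rot: [[-0.247, 0.969, 0.002], [0.969, 0.247, 0.0], [-0.0, 0.002, -1.0]]
wrist_force: [-4.2, -1.2, 7.2]
finger_gap: 0.0095
gripper_force: 60.4
```

```bash
python3 -m handwheel '[{"slide":[0,0.5,0],"rot":[0,0,0],"jaw":0},{"slide":[0,1,0],"rot":[0,0,0],"jaw":0},{"slide":[0,1,0],"rot":[0,0,0],"jaw":0}]'; python3 -m handwheel '[{"slide":[0,0.5,0],"rot":[0,0,0],"jaw":0},{"slide":[0,1,0],"rot":[0,0,0],"jaw":0},{"slide":[0,1,0],"rot":[0,0,0],"jaw":0}]'; python3 -c "
from h import *
s=r.get_state();print(s['tcp_pos'],s['ft_torque'])"
```

```text
time_s: 9.9
tcp_pos: [0.569, 0.0291, 0.0328]
eef_rot: [[-0.247, 0.969, 0.002], [0.969, 0.247, 0.0], [-0.0, 0.002, -1.0]]
wrist_force: [-3.9, -0.4, 8.0]
finger_gap: 0.009
gripper_force: 60.3
time_s: 10.2
tcp_pos: [0.5695, 0.0293, 0.0328]
eef_rot: [[-0.247, 0.969, 0.001], [0.969, 0.247, 0.0], [-0.0, 0.001, -1.0]]
wrist_force: [-6.1, -1.7, 10.6]
finger_gap: 0.009
gripper_force: 60.7
[0.5695183  0.02930103 0.03280479] [-0.18666554  1.13922865  0.07475066]
```

```bash
python3 -m handwheel '[{"slide":[0,0.5,-0.5],"rot":[0,0,0],"jaw":0},{"slide":[0,1,-0.5],"rot":[0,0,0],"jaw":0},{"slide":[0,1,-0.5],"rot":[0,0,0],"jaw":0}]'; python3 -c "
from h import *
s=r.get_state();print(s['tcp_pos'],s['ft_torque'],s['eef_rot'].round(4).tolist())"
```

```text
time_s: 10.5
tcp_pos: [0.5697, 0.0293, 0.0329]
eef_rot: [[-0.247, 0.969, -0.001], [0.969, 0.247, -0.0], [-0.0, -0.001, -1.0]]
wrist_force: [-7.8, -3.7, 8.4]
finger_gap: 0.0092
gripper_force: 60.4
[0.56966173 0.02932647 0.03285175] [-0.51269647  1.52083279  0.11639394] [[-0.2472, 0.969, -0.0008], [0.969, 0.2472, -0.0003], [-0.0001, -0.0008, -1.0]]
```

```bash
python3 -m handwheel '[{"slide":[-5,0,0],"rot":[0,0,0],"jaw":0},{"slide":[-10,0,0],"rot":[0,0,0],"jaw":0},{"slide":[-15,0,0],"rot":[0,0,0],"jaw":0},{"slide":[-20,0,0],"rot":[0,0,0],"jaw":0},{"slide":[-20,0,0],"rot":[0,0,0],"jaw":0}]'; python3 -c "
from h import *
s=r.get_state();print(s['tcp_pos'],s['ft_torque'],s['eef_rot'].round(4).tolist())"
```

```text
time_s: 11.0
tcp_pos: [0.5743, 0.0108, 0.0328]
eef_rot: [[-0.247, 0.969, -0.001], [0.969, 0.247, 0.001], [0.002, -0.001, -1.0]]
wrist_force: [-8.0, 3.1, 10.0]
finger_gap: 0.0088
gripper_force: 60.6
[0.57432463 0.01080273 0.03283823] [0.57188749 1.71582935 0.13826046] [[-0.2469, 0.969, -0.0014], [0.969, 0.2469, 0.0013], [0.0016, -0.0011, -1.0]]
```

```bash
python3 -m handwheel '[{"slide":[-5,0,-0.3],"rot":[0,0,0],"jaw":0},{"slide":[-10,0,-0.3],"rot":[0,0,0],"jaw":0},{"slide":[-15,0,-0.3],"rot":[0,0,0],"jaw":0},{"slide":[-20,0,-0.3],"rot":[0,0,0],"jaw":0},{"slide":[-25,0,-0.3],"rot":[0,0,0],"jaw":0},{"slide":[-30,0,-0.3],"rot":[0,0,0],"jaw":0},{"slide":[-35,0,-0.3],"rot":[0,0,0],"jaw":0},{"slide":[-35,0,-0.3],"rot":[0,0,0],"jaw":0}]'; python3 -c "
from h import *
s=r.get_state();print(s['tcp_pos'],s['ft_torque'],s['eef_rot'].round(4).tolist())"
```

```text
time_s: 11.8
tcp_pos: [0.5831, -0.0234, 0.0329]
eef_rot: [[-0.247, 0.969, -0.001], [0.969, 0.247, 0.001], [0.001, -0.001, -1.0]]
wrist_force: [-7.9, 0.6, 5.1]
finger_gap: 0.0092
gripper_force: 59.9
[ 0.5830771  -0.0234336   0.03286604] [0.17332274 1.38897396 0.11294969] [[-0.2468, 0.9691, -0.0012], [0.9691, 0.2468, 0.001], [0.0013, -0.0009, -1.0]]
```

```bash
python3 -m handwheel '[{"slide":[-5,0,0],"rot":[0,0,0],"jaw":0},{"slide":[-10,0,0],"rot":[0,0,0],"jaw":0},{"slide":[-15,0,0],"rot":[0,0,0],"jaw":0},{"slide":[-17,0,0],"rot":[0,0,0],"jaw":0},{"slide":[-18,0,0],"rot":[0,0,0],"jaw":0},{"slide":[-18,0,0],"rot":[0,0,0],"jaw":0}]'; python3 -m handwheel '[{"slide":[-0.5,0,0],"rot":[0,0,0],"jaw":0},{"slide":[-1,0,0],"rot":[0,0,0],"jaw":0},{"slide":[-1.5,0,0],"rot":[0,0,0],"jaw":0},{"slide":[-1.5,0,0],"rot":[0,0,0],"jaw":0}]'
```

```text
time_s: 12.4
tcp_pos: [0.5874, -0.0403, 0.0329]
eef_rot: [[-0.247, 0.969, -0.002], [0.969, 0.247, 0.002], [0.002, -0.001, -1.0]]
wrist_force: [-8.0, 4.8, 5.6]
finger_gap: 0.009
gripper_force: 60.0
time_s: 12.8
tcp_pos: [0.5877, -0.0415, 0.0329]
eef_rot: [[-0.247, 0.969, -0.002], [0.969, 0.247, 0.002], [0.002, -0.001, -1.0]]
wrist_force: [-8.8, 5.8, 6.4]
finger_gap: 0.009
gripper_force: 60.0
```

```bash
for i in 1; do python3 -m handwheel '[{"slide":[-0.5,0,0],"rot":[0,0,0],"jaw":0},{"slide":[-1,0,0],"rot":[0,0,0],"jaw":0},{"slide":[-1,0,0],"rot":[0,0,0],"jaw":0}]'; done
python3 - <<'E'
from h import *
s=r.get_state();im=r.read_camera('wrist');t=r.read_camera('top');print(s['tcp_pos'])
for G in ([.5805,-.066,.247],[.5805,-.066,.254]):
    c,sn=np.cos(G[2]),np.sin(G[2]);d=s['tcp_pos'][:2]-np.array(G[:2]);print('tcp in guide',c*d[0]+sn*d[1],-sn*d[0]+c*d[1])
a=r.read_camera('scene')[195:265,280:370,::-1]
a=cv2.resize(a,None,fx=4.4,fy=4.4,interpolation=cv2.INTER_CUBIC)
b=cv2.resize(t[140:205,285:395,::-1],None,fx=3.6,fy=3.6,interpolation=cv2.INTER_CUBIC)
M=np.zeros((320,800,3),np.uint8);M[:a.shape[0],:a.shape[1]]=a;M[:b.shape[0],400:400+b.shape[1]]=b;cv2.imwrite('pics/m2.png',M)
E
```

```text
time_s: 13.1
tcp_pos: [0.5879, -0.0425, 0.0329]
eef_rot: [[-0.247, 0.969, -0.002], [0.969, 0.247, 0.002], [0.002, -0.001, -1.0]]
wrist_force: [-8.4, 6.3, 5.7]
finger_gap: 0.0091
gripper_force: 60.0
[ 0.58791504 -0.04247165  0.03285662]
tcp in guide 0.012942586655638192 0.02100132365078202
tcp in guide 0.013089277628542673 0.02091021175374684
```

View pics/m2.png

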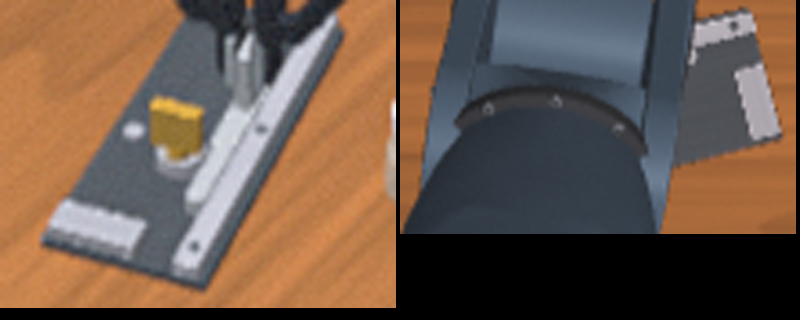

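The thin end has passed between the roller and the fence (nose near (195,195) in the left view), with the back against the fence. I estimate a few mm remain.

```bash
python3 -m handwheel '[{"slide":[-0.5,0,0],"rot":[0,0,0],"jaw":0},{"slide":[-1,0,0],"rot":[0,0,0],"jaw":0},{"slide":[-1,0,0],"rot":[0,0,0],"jaw":0}]'|sed -n '1,2p;4p'; python3 -m handwheel '[{"slide":[-0.5,0,0],"rot":[0,0,0],"jaw":0},{"slide":[-0.8,0,0],"rot":[0,0,0],"jaw":0},{"slide":[-0.8,0,0],"rot":[0,0,0],"jaw":0}]'|sed -n '1,2p;4p'
```

```text
time_s: 13.55
tcp_pos: [0.5882, -0.0434, 0.0329]
wrist_force: [-7.8, 6.4, 5.7]
time_s: 13.85
tcp_pos: [0.5883, -0.0442, 0.0329]
wrist_force: [-8.0, 7.1, 6.3]
```

```bash
python3 -m handwheel '[{"slide":[-0.4,0,0],"rot":[0,0,0],"jaw":0},{"slide":[-0.8,0,0],"rot":[0,0,0],"jaw":0},{"slide":[-0.8,0,0],"rot":[0,0,0],"jaw":0}]'|sed -n '1,2p;4p'; python3 -m handwheel '[{"slide":[-0.4,0,0],"rot":[0,0,0],"jaw":0},{"slide":[-0.8,0,0],"rot":[0,0,0],"jaw":0},{"slide":[-0.8,0,0],"rot":[0,0,0],"jaw":0}]'|sed -n '1,2p;4p'
```

```text
time_s: 14.15
tcp_pos: [0.5885, -0.045, 0.0328]
wrist_force: [-8.2, 6.4, 6.7]
time_s: 14.45
tcp_pos: [0.5887, -0.0457, 0.0329]
wrist_force: [-8.5, 6.0, 7.1]
```

```bash
python3 -m handwheel '[{"slide":[-0.4,0,-0.2],"rot":[0,0,0],"jaw":0},{"slide":[-0.7,0,-0.2],"rot":[0,0,0],"jaw":0},{"slide":[-0.7,0,-0.2],"rot":[0,0,0],"jaw":0}]'|sed -n '1,2p;4p'; python3 -m handwheel '[{"slide":[-0.4,0,0],"rot":[0,0,0],"jaw":0},{"slide":[-0.7,0,0],"rot":[0,0,0],"jaw":0},{"slide":[-0.7,0,0],"rot":[0,0,0],"jaw":0}]'|sed -n '1,2p;4p'
```

```text
time_s: 14.75
tcp_pos: [0.5888, -0.0462, 0.0328]
wrist_force: [-7.2, 7.4, 4.4]
time_s: 15.05
tcp_pos: [0.5889, -0.0465, 0.0329]
wrist_force: [-7.7, 10.4, 5.4]
```

```bash
python3 -m handwheel '[{"slide":[-0.3,0,0],"rot":[0,0,0],"jaw":0},{"slide":[-0.3,0,0],"rot":[0,0,0],"jaw":0},{"slide":[-0.3,0,0],"rot":[0,0,0],"jaw":0}]'|sed -n '1,2p;4p'
python3 - <<'E'
from h import *
im=r.read_camera('scene');print(r.get_state()['ft_torque'])
cv2.imwrite('pics/s3.png',cv2.resize(im[195:265,280:370,::-1],None,fx=8,fy=8,interpolation=cv2.INTER_CUBIC))
E
```

```text
time_s: 15.35
tcp_pos: [0.5889, -0.0466, 0.0329]
wrist_force: [-8.2, 12.2, 6.4]
[1.81343948 1.42525184 0.19889724]
```

View pics/s3.png

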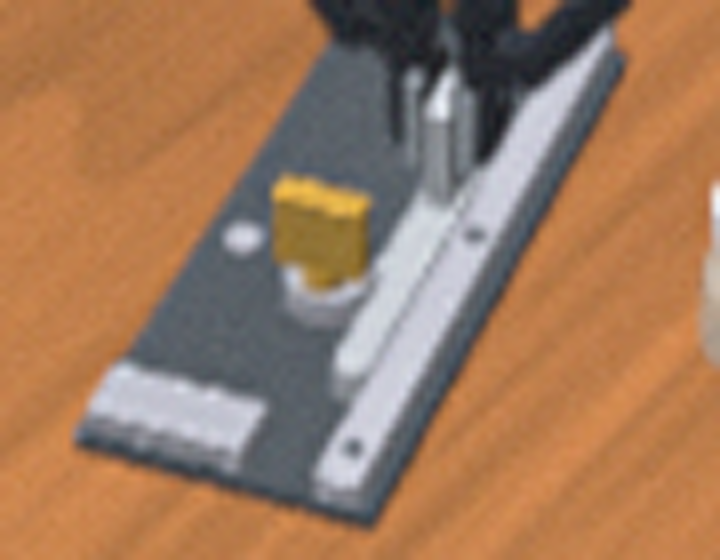

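The step is up against the roller: the along-run force rises while the motion has stopped. Now I release.

```bash
python3 -m handwheel '[{"slide":[0,-0.4,0],"rot":[0,0,0],"jaw":0},{"slide":[0,-0.4,0],"rot":[0,0,0],"jaw":0.5},{"slide":[0,-0.4,0],"rot":[0,0,0],"jaw":0.5},{"slide":[0,-0.4,0],"rot":[0,0,0],"jaw":0.5},{"slide":[0,-0.4,0],"rot":[0,0,0],"jaw":0.5},{"slide":[0,-0.4,-20],"rot":[0,0,0],"jaw":0.5},{"slide":[0,-0.4,-60],"rot":[0,0,0],"jaw":0.5},{"slide":[0,-0.4,-110],"rot":[0,0,0],"jaw":0.5}]'; python3 -m handwheel '[{"slide":[150,0,-20],"rot":[0,0,0],"jaw":0.5},{"slide":[150,0,-20],"rot":[0,0,0],"jaw":0.5},{"slide":[150,0,-20],"rot":[0,0,0],"jaw":0.5},{"slide":[150,-200,-20],"rot":[0,0,0],"jaw":0.5},{"slide":[150,-200,-20],"rot":[0,0,0],"jaw":0.5},{"slide":[150,-200,-20],"rot":[0,0,0],"jaw":0.5},{"slide":[150,-200,-20],"rot":[0,0,0],"jaw":0.5},{"slide":[150,-200,-20],"rot":[0,0,0],"jaw":0.5}]'|head -2
python3 - <<'E'
from h import *
a=r.read_camera('scene')[195:265,280:370,::-1];t=r.read_camera('top')
a=cv2.resize(a,None,fx=4.4,fy=4.4,interpolation=cv2.INTER_CUBIC)
b=cv2.resize(t[140:205,290:395,::-1],None,fx=3.8,fy=3.8,interpolation=cv2.INTER_CUBIC)
M=np.zeros((600,800,3),np.uint8);M[:a.shape[0],:a.shape[1]]=a;M[:b.shape[0],400:400+b.shape[1]]=b
M[320:600,:448]=cv2.resize(t[:,:,::-1],(448,280));cv2.imwrite('pics/m4.png',M)
E
```

```text
time_s: 16.2
tcp_pos: [0.5893, -0.0485, 0.1435]
eef_rot: [[-0.247, 0.969, -0.0], [0.969, 0.247, 0.001], [0.001, -0.0, -1.0]]
wrist_force: [0.2, -0.7, -0.6]
finger_gap: 0.0425
gripper_force: 0.0
time_s: 17.0
tcp_pos: [0.3536, 0.0468, 0.1622]
```

View pics/m4.png

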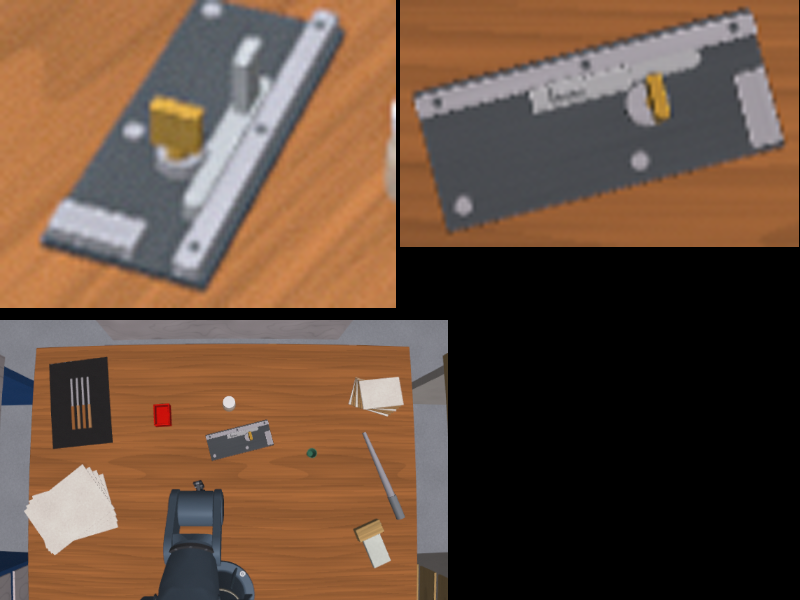

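Final views: the gauge is flat on the fence, its step is at the roller's edge near (632,80), and the roller offset is unchanged. The arm is clear and the bystanders have not moved. Handing in.

```bash
python3 -c "
from plant import r
print(r.finish_job())"
```

```text
the job is handed in; nothing more can be done
None
```

The job is handed in, 17 s on the robot's clock: the bolt is at about 1.55 rad (gap about 14 mm), the gauge lies against the fence with its thin end through and its step at the roller, and it is released with the arm clear; the verdict was not shown.

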